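# Refit the coffee machine's water tank and hold its lid open for filling

## Task

Put the rinsed water tank back on the shelf at the rear of the coffee machine: set it down, without dropping it, fully home on the shelf's two pegs with its lid shut, and let go of it. Then lift the tank's sprung lid by its orange finger grip until it stands 60 degrees open and keep holding it there by the grip so that I can pour water in; finish while still holding it. Leave the other things on the counter as they are.

Things in the scene. Friction and masses are not known exactly. Their poses are not given: they have to be found in the camera images.
- tank_centre (a point): Centre (half-way up) of the loose water tank: a bluish clear plastic box with dark base and rim, 124 (x) by 66 (y) by 160 mm high without lid, walls 4 mm, 0.2 to 0.4 kg, upright on the counter at the start. x runs along its length from the hinge end (-x) to the end with the orange finger grip (+x), z is up. Pick it up from above across its 66 mm width, grasping about 10 mm below the rim.
- dock (a point): Middle of the top of the coffee machine's black tank shelf (132 x by 96 y mm), 30 mm above the counter: the middle of the tank's underside belongs here, its axes along this point's axes, so the seated tank's centre is 80 mm above it. Two orange pegs with coned tips stand 12 mm up: 14 mm thick at x = -34 mm (the water valve) and 10 mm thick at x = +22 mm, both at y = 0.
- lid_hinge (a point): Middle of the lid's hinge line, on the tank at its -x end: 60 mm to -x of and 80.5 mm above the tank's centre; same axes as the tank. The hinge line runs along y.
- lid_grip (a point): Centre of the orange finger grip, an upright plate on top of the lid near its free end: 32 mm long along x, 12 mm thick along y, standing 22 mm above the lid's top. With the lid shut it is 100 mm to +x of the hinge line and 17 mm above it; it turns with the lid. Pinch it from above across its 12 mm, the tool turning with the lid as that swings up.
- tank_lid (a joint): Opening angle of the lid in rad: 0 shut, 1.047 is 60 degrees, stop at 1.75. The grip end rises and swings over towards the machine. The lid (45 g) has a light closing spring: about 0.7 N at the grip holds it, and it falls shut when let go.
- tank: The same tank with its lid; origin at the centre of its underside, axes as tank_centre. In the underside are two round sockets, 15 mm deep with small lead-ins: 17 mm wide at x = -34 mm and 13 mm wide at x = +22 mm, both at y = 0, so it fits the pegs one way round only. The black lid, 126 by 64 by 6 mm, lies on the rim, 160.5 to 166.5 mm above the underside.
- machine: Cream pod coffee machine, fixed on the counter, 406 mm long, 120 mm wide. Its origin is on the counter under the middle of the tank shelf, axes as dock; the machine's body rises to 235 mm from x = -69 mm on towards -x, so it stands 7 mm from the hinge end of the seated tank.
- bento: Stainless three-tier stacking bento box, clipped together, 106 by 152 by 156 mm high, standing on a fixed oak tray shaped like a chopping board, 380 by 250 by 18 mm, that also carries the cup, bowl and forks. Origin at the middle of its underside. Leave alone.
- cup: Pink plastic cup, 74 mm wide, 85 mm high, on the tray; origin at the middle of its underside. Leave alone.
- bowl: White ceramic bowl, 120 mm wide, 55 mm high, on the tray; origin at the middle of its underside. Leave alone.
- fork_a: Mint plastic fork, 170 mm long, lying on the tray; origin near its middle. Leave alone.
- fork_b: The other mint plastic fork, 170 mm long, lying on the tray. Leave alone.
- mug: Blue ceramic mug with a handle, 80 mm wide, 92 mm high, on the counter; origin at the middle of its underside. Leave alone.
- pod_jar: Brown jar with a steel cap, 90 mm wide, 125 mm high, on the counter; origin at the middle of its underside. Leave alone.

How it is judged:
By the outcome, as a careful person would: the job done as asked, in the order asked, and still so for the second after the job is handed in, while the arm keeps its last pose, push and grip.
It also fails if it takes over 48 s, if anything falls off the work surface, if the arm or the gripper's body presses on something with over 40 N, if the wrist force passes 120 N, or if a joint passes its speed limit or range.

## Robot

A 7-joint arm with a two-finger parallel gripper is mounted at the origin on the work surface. World frame = base frame: x ahead of the robot, y to its left, z up, the work surface at z = 0. Lengths are in m, angles in rad, forces in N, time in s.
With the tool pointing down it reaches from about 0.4 to 0.85 m from the base axis. Payload 6.9 kg.
Tool frame: the origin (TCP) lies midway between the tips of the shut fingers; the grasp point (between the pads) lies behind it (ctrl.pinch_z is the z of the grasp point in the tool frame, in m); z points along the fingers, y is the direction in which the jaws open and shut (so a half turn about z gives the same grasp; the last joint's range is limited). The gripper opens to 85 mm and grips with 20 to 120 N. Pads are 22 mm wide; open, the fingers measure 114 mm over their backs; the gripper's body (76 mm by 85 mm) begins 54 mm behind the grasp point. The pads swing forward as they close: fully open they stand 13 mm farther back than shut.
Start: joints at [-1.026, 0.507, -0.238, 1.5, 0.126, 1.149, -0.155], TCP at [0.266, 0.566, 0.231] pointing down, gripper open.
Joint ranges: [-3.08, 3.08], [-0.24, 2.05], [-1.43, 1.35], [0, 2.5], [-1.52, 4.66], [0.17, 1.96], [-2.89, 2.89]. Speed limits (rad/s): [2.39, 2.39, 3.14, 3.14, 3.14, 3.14, 3.14].

## Interface

Orientations are given as a unit quaternion [w, x, y, z].
In Python, from station import ctrl, get_state, vision, ticket, models gives the robot as it stands. Calls block until the motion is done:
- ctrl.movep(position, orientation): joint-space move of the TCP to a pose.
- ctrl.movel(position, frame=None, max_speed=0.15): straight line of the TCP; frame=None keeps the orientation; max_speed is the mean speed in m/s.
- ctrl.set_joints(angles): joint-space move.
- ctrl.ungrasp() and ctrl.close_gripper(force=None): open the fingers fully, or close them until they stop; force is the grip in N (None keeps the last).
- ctrl.pause(seconds).
- ctrl.ik(position, orientation): joint angles nearest the present ones, or None.
- get_state(): the state.
- vision.grab_frame(name): name is "scene" or "top" or "wrist"; returns (picture, depth): 420x560x3 uint8, blue, green, red; 420x560 float32, m along the optical axis (not along the pixel's ray), 0 where there is no reading.
- vision.camera_info(name): a dict with "mtx" (3x3 intrinsics, pixels), "R" (3x3) and "t" (3): a world point X has camera coordinates R X + t; the wrist camera has in their place "hand_eye" (4x4, takes a point from camera to tool coordinates, whose origin is the TCP and whose axes are the flange's). Camera axes: x right, y down, z forward; pixel columns grow to the right and rows downward; lengths in m; the calibration is good to about 2 mm. The wrist camera is an equidistant fisheye: a pixel r from the principal point sees the ray r / f radians off the axis. A picture is of the moment at which its call begins: read the wrist's pose just before it. camera_info takes no time and is no camera call.
A pose or a line that the arm cannot do raises ctrl.Unreachable and nothing moves.
- ticket.close_job(): hands the job in, once; it reports no verdict.
Trained networks look in the newest picture that a camera, given by its name, has taken for a name from the list of things; names that differ only in an ending like _2 or _b are one class to them, and where a whole thing is asked for, a point or a joint stands for the part that bears it (a point fixed in the world has none). Each returns a list of dicts, best first, with "p" (0 to 1); they miss things now and then, are a little off and sometimes report something else, mostly with a low value. They report only what shows in the picture. A call takes as long as a camera call.
- models.recognise(camera, target): "point" ([column, row] in pixels, amid what is visible of it).
- models.masks_of(camera, target): "mask" (420x560 bool, what is visible of it) and "point" ([column, row] in pixels, amid what is visible of it).
The state is a dict: "time": time; "qpos": joint angles; "qd": joint speeds; "tau": joint torques, N m; "tcp_pos": TCP position; "eef_rot": TCP orientation; "contact_force": force on the tool from outside, world axes, zero at the start; "wrist_torque": the same for the moment, N m; "width": finger opening in m.
Only numpy, scipy, OpenCV 4.12 (cv2) and the standard library are available. Lean on these libraries where they do the work, as an engineer would, in place of code of your own. Each camera call takes 0.05 s, during which the arm holds its last target.

## Working session

There is one attempt and no reset: what is moved stays moved. The work goes in short steps, each a Python script; the robot and the scene stay as the last script left them, time stands still between calls to the robot, and variables do not carry over. Pictures are saved under pics/ and viewed, and the job is handed in when it is done.

```bash
ls -la; mkdir -p pics; cat > h.py <<'E'
import numpy as np, cv2
from station import ctrl, get_state, vision, ticket, models
from scipy.spatial.transform import Rotation as Rn
def R(q): return Rn.from_quat([q[1],q[2],q[3],q[0]])
def Q(r):
    x=r.as_quat(); return [x[3],x[0],x[1],x[2]]
def cloud(name,depth):
    c=vision.camera_info(name);K=np.array(c['mtx']);v,u=np.mgrid[0:420,0:560]
    P=np.stack([(u-K[0,2])/K[0,0]*depth,(v-K[1,2])/K[1,1]*depth,depth],-1)
    return (P-np.array(c['t']))@np.array(c['R'])
E
python3 - <<'E'
from h import *
for n in ["scene","top","wrist"]:
    p,d=vision.grab_frame(n); cv2.imwrite(f"pics/a_{n}.png",p); np.save(f"pics/a_{n}.npy",d)
    print(n,vision.camera_info(n))
s=get_state(); print(s, ctrl.pinch_z)
E
```

```text
total 12
drwxr-xr-x  3 agent agent 4096 Dec  7 14:17 .
drwxr-xr-x 23 root  root  4096 Dec  7 14:17 ..
drwxr-xr-x  2 agent agent 4096 Dec  7 14:17 pics
scene {'mtx': array([[444.29438473,   0.        , 282.74228673],
       [  0.        , 444.29438473, 210.7499299 ],
       [  0.        ,   0.        ,   1.        ]]), 'R': array([[-0.42643361,  0.90451053,  0.00388234],
       [ 0.75865327,  0.35999951, -0.54299684],
       [-0.49254401, -0.22860676, -0.83972576]]), 't': array([ 0.2092336 , -0.39648449,  1.29285973])}
top {'mtx': array([[380.94524904,   0.        , 281.54650469],
       [  0.        , 380.94524904, 206.18214985],
       [  0.        ,   0.        ,   1.        ]]), 'R': array([[ 0.00455051, -0.99980479,  0.01922675],
       [-0.99814032, -0.00571003, -0.06069013],
       [ 0.06078807, -0.01891482, -0.99797146]]), 't': array([0.03928045, 0.60096572, 0.87635252])}
wrist {'mtx': array([[325.1922621 ,   0.        , 279.78748742],
       [  0.        , 325.1922621 , 212.49415764],
       [  0.        ,   0.        ,   1.        ]]), 'hand_eye': array([[-9.08021337e-04, -9
[... 337 characters left out ...]
 array([-1.02550305,  0.50814316, -0.2375211 ,  1.50088539,  0.12567425,
        1.14889643, -0.15481819]), 'qd': array([-6.25570020e-05, -5.63900679e-04,  4.78111693e-04, -1.07950175e-03,
       -2.20329370e-04, -1.09754025e-03,  8.81496470e-04]), 'tau': array([-2.75954211e-03, -6.21011209e+01, -2.18947604e+00, -2.49839115e+01,
        1.27121725e-02,  9.07254231e-03, -1.43044463e-05]), 'tcp_pos': array([0.26599863, 0.56515821, 0.23063582]), 'eef_rot': array([-1.43872143e-04,  2.18149686e-01,  9.75915088e-01, -6.59699631e-04]), 'contact_force': array([ 0.42465824,  0.40410575, -0.20442131]), 'wrist_torque': array([-0.00380123,  0.00665732, -0.07152037]), 'width': 0.0851363102827706} -0.0187
```

View pics/a_scene.png

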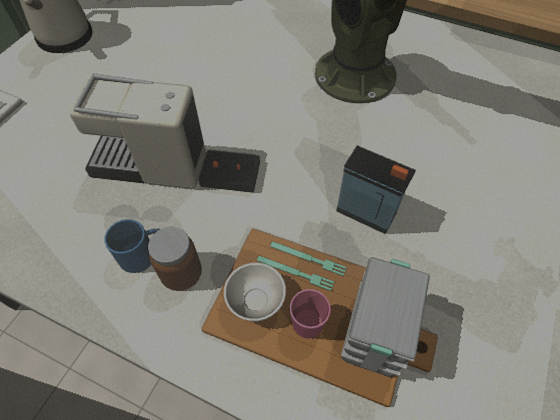

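View pics/a_top.png

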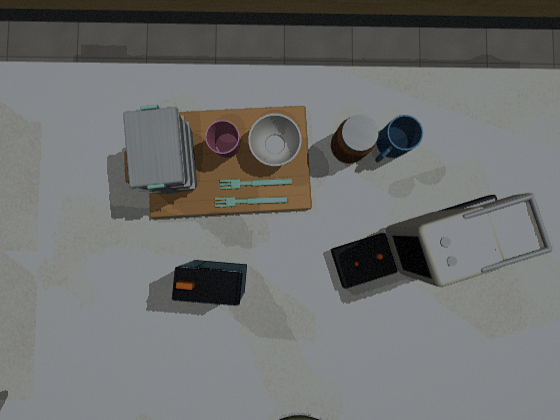

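View pics/a_wrist.png

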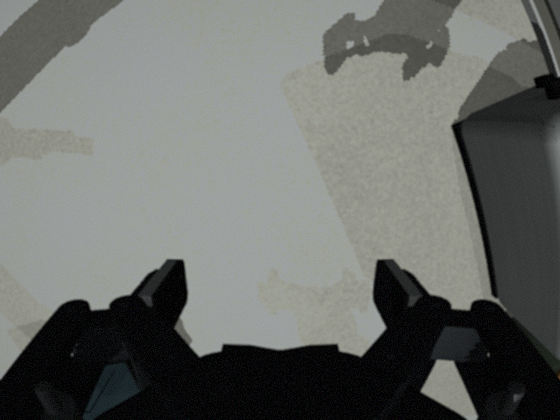

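The scene picture shows the tank (lid about (377,168), grip (401,171)) and the shelf with its pegs at (215,163) and (238,167). The top picture shows the lid around (210,285) with the grip at (185,286), and pegs at (355,264) and (380,257). The grip points away from the machine, as the seated pose needs. Next I measure positions from both cameras.

```bash
python3 - <<'E'
from h import *
for n in ["scene","top"]:
    p=cv2.imread(f"pics/a_{n}.png"); d=np.load(f"pics/a_{n}.npy"); P=cloud(n,d); np.save(f"pics/P_{n}.npy",P)
    hsv=cv2.cvtColor(p,cv2.COLOR_BGR2HSV)
    org=(hsv[...,0]<14)&(hsv[...,1]>170)&(hsv[...,2]>90)
    k,l,st,ce=cv2.connectedComponentsWithStats(org.astype(np.uint8))
    for i in range(1,k):
        if st[i,4]>5:
            m=(l==i)&(d>0); print(n,'orange',st[i],ce[i].round(1),np.median(P[m],0).round(4),P[m].max(0).round(3))
    # lid & shelf by height
    box={'scene':[(330,140,425,240),(190,140,270,200)],'top':[(160,250,255,315),(320,220,405,295)]}[n]
    for (u0,v0,u1,v1),(za,zb) in zip(box,[(.155,.175),(.022,.037)]):
        m=np.zeros(d.shape,bool); m[v0:v1,u0:u1]=1
        m&=(d>0)&(P[...,2]>za)&(P[...,2]<zb)
        X=P[m]; r=cv2.minAreaRect(X[:,:2].astype(np.float32)*1000)
        print(n,m.sum(),'z',np.median(X[:,2]).round(4),np.percentile(X[:,2],[5,95]).round(4),r)
E
```

```text
scene orange [393 165   4   4   7] [394.6 166.1] [0.4382 0.2172 0.1877] [0.445 0.219 0.189]
scene 1713 z 0.1664 [0.1591 0.1691] ((437.6778564453125, 188.45712280273438), (130.87709045410156, 68.34711456298828), 85.22021484375)
scene 1856 z 0.0302 [0.0256 0.0332] ((482.64886474609375, -156.51089477539062), (107.17208099365234, 149.29368591308594), 18.126237869262695)
top orange [176 282  17   8  98] [183.8 285.6] [0.4404 0.2274 0.1873] [0.447 0.243 0.191]
top 2245 z 0.1658 [0.1624 0.1682] ((436.4299621582031, 189.0377197265625), (131.2950897216797, 67.53938293457031), 85.25361633300781)
top 2432 z 0.0294 [0.0262 0.0322] ((484.095458984375, -173.67369079589844), (116.59960174560547, 183.36270141601562), 17.810253143310547)
```

```bash
python3 - <<'E'
import cv2
a=cv2.imread("pics/a_scene.png");b=cv2.imread("pics/a_top.png")
c=cv2.hconcat([cv2.resize(x,(390,300),interpolation=cv2.INTER_CUBIC) for x in (a[135:235,330:460],a[130:230,170:300])])
d=cv2.hconcat([cv2.resize(x,(390,300),interpolation=cv2.INTER_CUBIC) for x in (b[235:335,145:275],b[210:310,310:440])])
cv2.imwrite("pics/b.png",cv2.convertScaleAbs(cv2.vconcat([c,d]),alpha=1.8))
E
```

```text
(no output)
```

View pics/b.png

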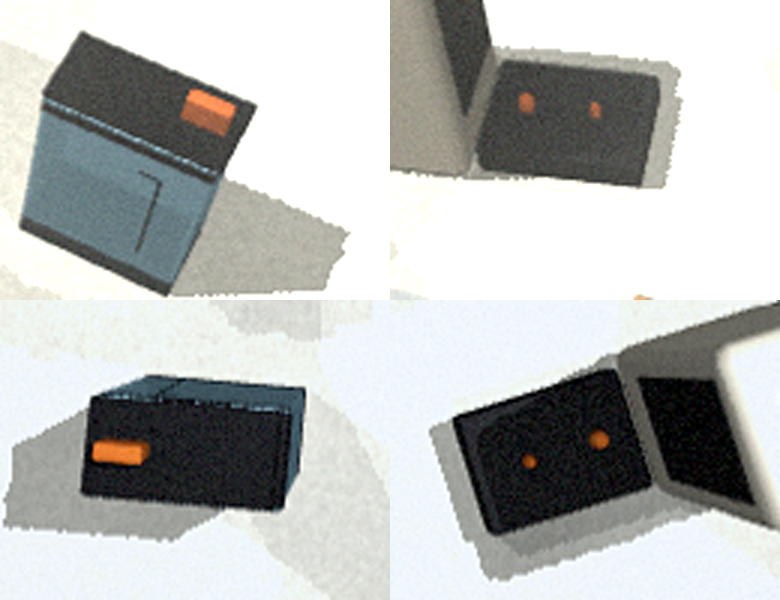

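```bash
python3 - <<'E'
from h import *
from scipy.optimize import least_squares
px={}
for n,box in [("scene",(195,145,262,195)),("top",(335,240,398,285))]:
    p=cv2.imread(f"pics/a_{n}.png").astype(float); d=np.load(f"pics/a_{n}.npy"); P=np.load(f"pics/P_{n}.npy")
    u0,v0,u1,v1=box
    red=(p[...,2]-p[...,0])[v0:v1,u0:u1]
    m=(red>25).astype(np.uint8); k,l,st,ce=cv2.connectedComponentsWithStats(m); L=[]
    for i in range(1,k):
        if st[i,4]>=3:
            vv,uu=np.nonzero(l==i);w=red[vv,uu]
            c=np.array([(uu*w).sum()/w.sum()+u0,(vv*w).sum()/w.sum()+v0]); L.append((c,st[i,4])); 
            mm=np.zeros(d.shape,bool);mm[v0:v1,u0:u1]=l==i
            print(n,c.round(2),st[i,4],P[mm&(d>0)].mean(0).round(4),P[mm&(d>0)].max(0).round(4))
    # shelf top, dark
    g=p.max(2); 
    u0,v0,u1,v1={'scene':(190,140,270,200),'top':(325,225,402,292)}[n]
    m=np.zeros(d.shape,bool);m[v0:v1,u0:u1]=1
    m&=(g<60)&(d>0)&(abs(P[...,2]-.030)<.006)
    k,l,st,ce=cv2.connectedComponentsWithStats(m.astype(np.uint8)); i=1+st[1:,4].argmax()
    X=P[l==i]; print(n,'shelf',st[i],cv2.minAreaRect(X[:,:2].astype(np.float32)*1000), np.median(X[:,2]))
E
```

```text
scene [215.02 163.56] 28 [ 0.488  -0.1802  0.0392] [ 0.4942 -0.1748  0.0431]
scene [237.95 166.03] 14 [ 0.4713 -0.1271  0.0394] [ 0.4746 -0.1246  0.0443]
scene shelf [ 198  150   61   38 1700] ((477.0035705566406, -149.74266052246094), (96.7286605834961, 132.40451049804688), 17.348918914794922) 0.030190787250905602
top [379.4  256.16] 35 [ 0.4866 -0.1811  0.0382] [ 0.493  -0.1749  0.0442]
top [356.16 263.56] 17 [ 0.4693 -0.1279  0.0387] [ 0.473  -0.1241  0.0449]
top shelf [ 332  233   66   56 2316] ((475.13067626953125, -149.72007751464844), (96.41072082519531, 132.41830444335938), 17.39702033996582) 0.029358935365879354
```

```bash
cat >> h.py <<'E'
TK=np.array([.437,.1887]); TY=np.radians(85.25)
DK=np.array([.4758,-.1497]); DY=np.radians(107.5)
def tool(yaw,tilt=0.,flip=False):
    # tool z down, tool x along thing's +x (flip: -x); tilt = lid angle
    x=np.array([1,0,0.]);z=np.array([0,0,-1.])
    if flip:x=-x
    M=np.stack([x,np.cross(z,x),z],1)
    return Rn.from_euler('z',yaw)*Rn.from_euler('y',-tilt)*Rn.from_matrix(M)
def d2w(p,c=DK,yaw=DY):  # dock/machine frame (z from counter) to world
    return Rn.from_euler('z',yaw).apply(p)+np.array([c[0],c[1],0])
def lidpose(th,flip=False,gz=-0.0187+0.003,off=(0,0),hz=.1905,c=DK,yaw=DY):
    # TCP pose with pinch point at the grip centre + off (along lid, normal)
    a,b=100+off[0]*1e3,17+off[1]*1e3
    pin=np.array([-.060+(a*np.cos(th)-b*np.sin(th))/1e3,0,hz+(a*np.sin(th)+b*np.cos(th))/1e3])
    r=tool(yaw,th,flip); return d2w(pin,c,yaw)-r.apply([0,0,ctrl.pinch_z]),r
E
python3 - <<'E'
from h import *
for fl in (0,1):
    print('flip',fl)
    def t(n,p,r):
        q=ctrl.ik(list(p),Q(r)); print(n,np.round(p,3),None if q is None else np.round(q,2))
    t('pre',[*TK,.23],tool(TY,0,fl)); t('gr',[*TK,.125],tool(TY,0,fl))
    t('lift',[*TK,.23],tool(TY,0,fl)); t('pl',[*DK,.155],tool(DY,0,fl))
    for a in (0,20,40,60): t(a,*lidpose(np.radians(a),fl))
E
```

```text
flip 0
pre [0.437 0.189 0.23 ] [-0.57  0.28  0.14  1.88 -0.05  0.98 -0.49]
gr [0.437 0.189 0.125] [-0.54  0.41  0.12  2.03 -0.07  0.7  -0.46]
lift [0.437 0.189 0.23 ] [-0.57  0.28  0.14  1.88 -0.05  0.98 -0.49]
pl [ 0.476 -0.15   0.155] [ 0.03  0.41  0.31  1.94 -0.17  0.82  0.75]
0 [ 0.464 -0.112  0.189] [-0.03  0.33  0.29  1.95 -0.12  0.88  0.63]
20 [ 0.465 -0.117  0.223] [ 0.13  0.45  0.4   1.74 -0.42  1.28  1.  ]
40 [ 0.47  -0.133  0.253] [ 0.29  0.62  0.44  1.54 -0.58  1.69  1.17]
60 [ 0.478 -0.158  0.276] [ 0.56  0.78  0.16  1.35 -0.62  1.96  1.09]
flip 1
pre [0.437 0.189 0.23 ] [ 0.01  0.32 -0.63  1.88  0.22  1.02  2.35]
gr [0.437 0.189 0.125] [-0.    0.46 -0.65  2.03  0.39  0.78  2.17]
lift [0.437 0.189 0.23 ] [ 0.01  0.32 -0.63  1.88  0.22  1.02  2.35]
pl [ 0.476 -0.15   0.155] [-0.44  0.65  1.15  1.95 -0.71  1.02 -1.8 ]
0 [ 0.464 -0.112  0.189] [-0.55  0.55  1.15  1.95 -0.6   1.03 -1.96]
20 [ 0.465 -0.117  0.223] [-0.26  0.67  1.15  1.74 -0.72  1.52 -1.74]
40 [ 0.47  -0.133  0.253] [ 0.05  0.76  0.95  1.54 -0.75  1.88 -1.71]
60 [ 0.478 -0.158  0.276] [ 0.56  0.78  0.16  1.35 -0.62  1.96 -2.05]
```

```bash
cat >> h.py <<'E'
def lidtcp(th,rel=0.,b=.010,a=.100,hz=.1905,c=DK,yaw=DY):
    p=np.array([-.060+a*np.cos(th)-b*np.sin(th),0,hz+a*np.sin(th)+b*np.cos(th)])
    return d2w(p,c,yaw),tool(yaw,th+rel)
E
python3 - <<'E'
from h import *
for rel in (0,-5,-10,-15):
  for a in (0,60):
    p,r=lidtcp(np.radians(a),np.radians(rel)); q=ctrl.ik(list(p),Q(r)); print(rel,a,None if q is None else np.round(q,3))
r=tool(TY); 
ctrl.movep([*TK,.23],Q(r)); s=get_state(); print(s['time'],s['tcp_pos'],s['qpos'].round(3))
p,d=vision.grab_frame("wrist"); cv2.imwrite("pics/c.png",p); np.save("pics/c.npy",d)
E
```

```text
0 0 [-0.04   0.321  0.302  1.928 -0.119  0.91   0.626]
0 60 [ 0.666  0.784 -0.04   1.311 -0.556  1.929  0.983]
-5 0 [-0.092  0.298  0.285  1.965 -0.007  0.849  0.49 ]
-5 60 [ 0.552  0.746  0.158  1.332 -0.586  1.922  1.071]
-10 0 [-0.167  0.283  0.297  2.002  0.108  0.799  0.349]
-10 60 [ 0.415  0.726  0.394  1.357 -0.627  1.924  1.17 ]
-15 0 [-0.243  0.276  0.309  2.039  0.236  0.761  0.191]
-15 60 [ 0.362  0.688  0.449  1.383 -0.61   1.868  1.178]
1.675 [0.43681696 0.19041795 0.22993751] [-0.569  0.278  0.14   1.881 -0.047  0.985 -0.488]
```

View pics/c.png

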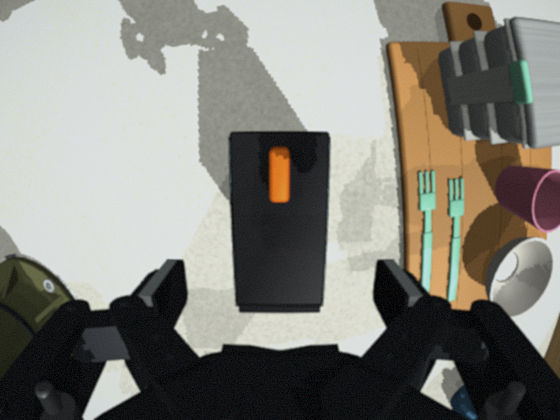

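The wrist picture shows the lid centred between the fingers (columns 230–330, rows 132–305; grip at (280,175)) and square to the jaws. I descend and grasp.

```bash
python3 - <<'E'
from h import *
ctrl.movel([*TK,.124],max_speed=.1); ctrl.pause(.1); s=get_state(); print(s['time'],s['tcp_pos'],s['contact_force'].round(2))
ctrl.close_gripper(40); s=get_state(); print(s['time'],s['width'],s['tcp_pos'],s['contact_force'].round(2))
ctrl.movel([*TK,.18],max_speed=.1); ctrl.pause(.1); s=get_state(); print(s['time'],s['width'],s['tcp_pos'],s['contact_force'].round(2),R(s['eef_rot']).as_matrix().round(4).tolist())
for n in ["scene","top"]:
    p,d=vision.grab_frame(n); cv2.imwrite(f"pics/d_{n}.png",p); np.save(f"pics/d_{n}.npy",d)
p,d=vision.grab_frame("wrist"); cv2.imwrite("pics/d_wrist.png",p)
E
python3 -c "
import cv2
a=cv2.imread('pics/d_scene.png')[60:260,250:520];b=cv2.imread('pics/d_wrist.png')[100:320,150:420]
cv2.imwrite('pics/d.png',cv2.convertScaleAbs(cv2.hconcat([cv2.resize(a,(400,300)),cv2.resize(b,(400,300))]),alpha=1.5))"
```

```text
3.0333 [0.43733941 0.18885097 0.12454314] [ 0.15 -0.92  0.78]
3.35 0.06556506364774495 [0.43700085 0.18879831 0.12455289] [-2.36 -0.29  5.78]
4.1583 0.06545632306105655 [0.4364501  0.18847205 0.17917116] [-0.49 -0.2  -2.7 ] [[0.0827, 0.9966, -0.0015], [0.9966, -0.0827, -0.0008], [-0.0009, -0.0014, -1.0]]
```

View pics/d.png

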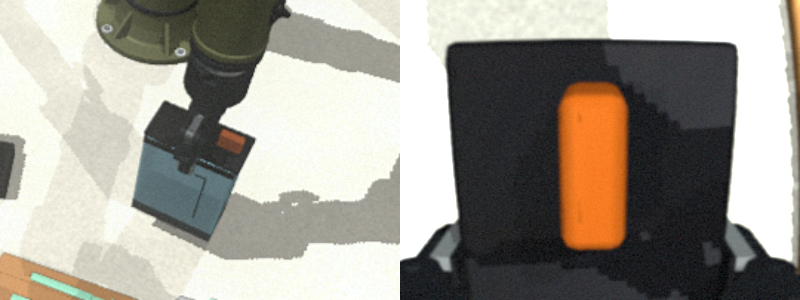

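The tank hangs level with its lid shut: scene on the left, wrist on the right with the orange grip centred. I carry it over the shelf and check alignment.

```bash
python3 - <<'E'
from h import *
ctrl.movel([*TK,.21],max_speed=.15)
ctrl.movep([*DK,.21],Q(tool(DY))); ctrl.pause(.2)
s=get_state(); print(s['time'],s['width'],s['tcp_pos'],s['contact_force'].round(2))
for n in ["scene","top"]:
    p,d=vision.grab_frame(n); cv2.imwrite(f"pics/e_{n}.png",p); np.save(f"pics/e_{n}.npy",d); P=cloud(n,d)
    g=p.max(2)
    for nm,m in [('lid',(abs(P[...,2]-.2515)<.006)),]:
        # restrict near dock
        q=(P[...,:2]-DK)@np.array([[np.cos(DY),-np.sin(DY)],[np.sin(DY),np.cos(DY)]])
        m=m&(d>0)&(abs(q[...,0])<.085)&(abs(q[...,1])<.05)
        X=q[m]*1e3; print(n,nm,m.sum(),np.percentile(X,[.5,2,98,99.5],axis=0).round(1).tolist(),np.median(P[m][:,2]),
           cv2.minAreaRect(X.astype(np.float32)))
E
python3 -c "
import cv2
a=cv2.imread('pics/e_scene.png')[60:260,100:370];b=cv2.imread('pics/e_top.png')[180:380,270:540]
cv2.imwrite('pics/e.png',cv2.convertScaleAbs(cv2.hconcat([cv2.resize(a,(400,300)),cv2.resize(b,(400,300))]),alpha=1.5))"
```

```text
6.1417 0.0649706101097472 [ 0.47613565 -0.14846381  0.20991972] [-0.83 -0.7  -3.  ]
scene lid 1018 [[-63.3, -43.3], [-61.6, -35.6], [65.3, 30.5], [66.2, 35.3]] 0.2520152641915088 ((1.046356201171875, -4.148639678955078), (130.8346710205078, 87.03433990478516), 0.4080120623111725)
top lid 1189 [[-61.9, -34.7], [-58.8, -33.2], [65.7, 29.6], [66.4, 30.5]] 0.2511682940412787 ((4.068214416503906, -4.758037567138672), (83.82762145996094, 129.75607299804688), 83.21714782714844)
```

View pics/e.png

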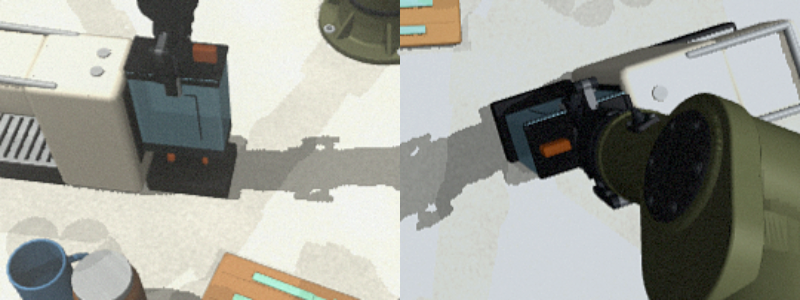

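```bash
python3 - <<'E'
from h import *
def meas(n,d,c,yaw,zc,lo=.026,hi=.055):
    P=cloud(n,d); q=(P[...,:2]-c)@np.array([[np.cos(yaw),-np.sin(yaw)],[np.sin(yaw),np.cos(yaw)]])
    m=(abs(P[...,2]-zc)<.004)&(d>0)&(q[...,0]>lo)&(q[...,0]<hi)&(abs(q[...,1])<.06)
    X=q[m]*1e3
    return np.percentile(X[:,1],[1,99]).round(2), np.mean(np.percentile(X[:,1],[1,99])).round(2), m.sum(), np.median(X[:,1]).round(2)
for n in ("scene","top"):
    print(n,'start',meas(n,np.load(f"pics/a_{n}.npy"),TK,TY,.1665))
    print(n,'lift',meas(n,np.load(f"pics/d_{n}.npy"),np.array([.43645,.18847]),TY,.2212))
    print(n,'dock',meas(n,np.load(f"pics/e_{n}.npy"),np.array([.47614,-.14846]),DY,.252))
    print(n,'shelf',meas(n,np.load(f"pics/a_{n}.npy"),DK,DY,.030,-.05,.055))
E
```

```text
scene start (array([-32.44,  31.62]), np.float64(-0.41), np.int64(237), np.float64(-13.92))
scene lift (array([-33.24,  30.5 ]), np.float64(-1.37), np.int64(258), np.float64(-15.1))
scene dock (array([-32.83,  31.22]), np.float64(-0.8), np.int64(211), np.float64(-16.33))
scene shelf (array([-47.55,  46.17]), np.float64(-0.69), np.int64(1328), np.float64(-5.22))
top start (array([-30.97,  31.58]), np.float64(0.3), np.int64(393), np.float64(-6.71))
top lift (array([-32.56, -17.94]), np.float64(-25.25), np.int64(111), np.float64(-26.91))
top dock (array([-31.8 ,  30.89]), np.float64(-0.46), np.int64(480), np.float64(-7.68))
top shelf (array([-46.32,  46.94]), np.float64(0.31), np.int64(1802), np.float64(-0.17))
```

```bash
python3 - <<'E'
from h import *
T=DK+np.array([-.0004,-.0001])
ctrl.movel([*T,.171],frame=None,max_speed=.08); ctrl.pause(.15)
s=get_state(); f0=s['contact_force']; print(s['time'],s['tcp_pos'],f0.round(2),s['wrist_torque'].round(2))
for z in (.167,.164,.161,.159,.157,.156,.155):
    ctrl.movel([*T,z],max_speed=.03); s=get_state(); f=s['contact_force']-f0
    print(round(s['time'],2),z,s['tcp_pos'].round(4),f.round(2),(s['wrist_torque']).round(2))
    if f[2]>8: print('stop');break
E
```

```text
7.0333 [ 0.47578978 -0.14993555  0.17155089] [ 0.61 -0.9  -3.71] [-0.01 -0.   -0.02]
7.32 0.167 [ 0.4752 -0.1498  0.1669] [-0.26  0.63  0.61] [-0.04 -0.03  0.  ]
7.57 0.164 [ 0.4752 -0.1497  0.1638] [0.7  0.72 0.1 ] [ 0.05 -0.01 -0.05]
7.82 0.161 [ 0.4753 -0.1498  0.1608] [-0.11  1.32  0.6 ] [-0.03  0.01  0.  ]
8.07 0.159 [ 0.4753 -0.1498  0.1589] [-1.15  0.19  0.89] [-0.03 -0.    0.02]
8.32 0.157 [ 0.4753 -0.1498  0.1569] [-1.36  1.92  1.21] [-0.07  0.01 -0.01]
8.57 0.156 [ 0.4754 -0.1498  0.156 ] [0.14 0.1  0.35] [ 0.    0.04 -0.01]
8.82 0.155 [ 0.4754 -0.1498  0.155 ] [-1.34  0.65  1.23] [ 0.01 -0.02 -0.02]
```

The pegs have gone in with almost no force. I go on down to shelf contact.

```bash
python3 - <<'E'
from h import *
T=DK+np.array([-.0004,-.0001]); f0=np.array([.1,-.5,-3.1])
for z in (.1545,.154,.1535,.153,.1525):
    ctrl.movel([*T,z],max_speed=.03); ctrl.pause(.05); s=get_state(); f=s['contact_force']-f0
    print(round(s['time'],2),z,s['tcp_pos'].round(4),f.round(2),(s['wrist_torque']).round(2))
    if f[2]>6: print('stop');break
p,d=vision.grab_frame("scene"); cv2.imwrite("pics/f.png",cv2.convertScaleAbs(cv2.resize(p[60:260,100:370],(800,592)),alpha=1.5))
E
```

```text
9.12 0.1545 [ 0.4755 -0.1499  0.1546] [-0.94 -0.05  1.53] [-0.04  0.07 -0.04]
9.42 0.154 [ 0.4755 -0.1499  0.1546] [-2.53  0.28  7.35] [0.05 0.53 0.  ]
stop
```

View pics/f.png

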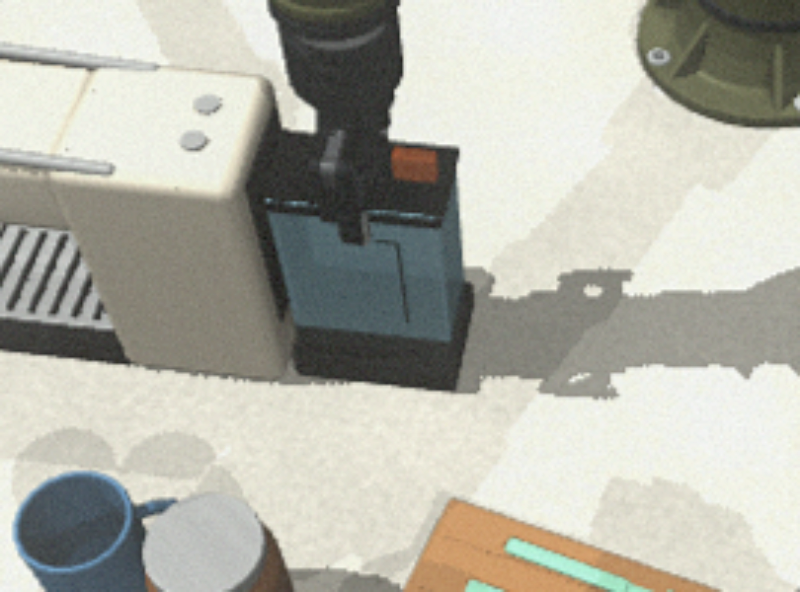

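It stopped at TCP z 0.1546, against 0.1545 predicted for fully home. The picture shows the tank's base flush on the shelf with the lid shut. I release it and look from above.

```bash
python3 - <<'E'
from h import *
T=DK+np.array([-.0004,-.0001])
ctrl.ungrasp(); s=get_state(); print(s['time'],s['width'],s['contact_force'].round(2))
ctrl.movel([*T,.26],max_speed=.12)
# go above the grip a bit, tool over grip
p,r=lidtcp(0,0); p[2]=.26
ctrl.movel(list(p),max_speed=.12); ctrl.pause(.15)
s=get_state(); print(s['time'],s['tcp_pos'],p,s['contact_force'].round(2)); np.save('pics/g_pose.npy',np.r_[s['tcp_pos'],s['eef_rot']])
pc,d=vision.grab_frame("wrist"); cv2.imwrite("pics/g_wrist.png",pc); np.save('pics/g_wrist.npy',d)
for n in ("scene","top"):
    pc,d=vision.grab_frame(n); cv2.imwrite(f"pics/g_{n}.png",pc); np.save(f'pics/g_{n}.npy',d)
print(vision.camera_info('wrist').keys())
E
```

```text
9.8083 0.08528726768455519 [ 0.36 -0.51  0.31]
11.475 [ 0.46391907 -0.11246574  0.25995224] [ 0.46377177 -0.11155132  0.26      ] [-0.36 -0.29 -0.08]
dict_keys(['mtx', 'hand_eye'])
```

View pics/g_wrist.png

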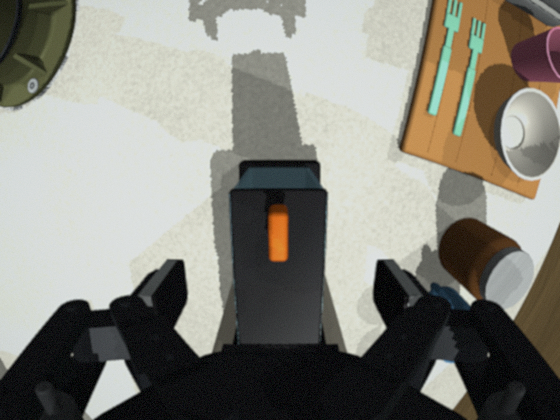

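View pics/g_scene.png

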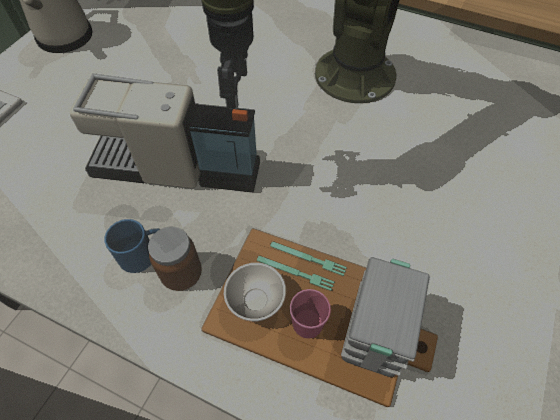

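The tank stands upright on the shelf with its lid shut. In the wrist picture the grip is at about (279,234), a pixel left of the jaws' midline. I measure the grip and lid height from several cameras.

```bash
cat >> h.py <<'E'
def wcloud(d,pos,q):
    c=vision.camera_info('wrist');K=np.array(c['mtx']);v,u=np.mgrid[0:420,0:560]
    x=(u-K[0,2])/K[0,0];y=(v-K[1,2])/K[1,1];r=np.hypot(x,y)+1e-9;t=np.tan(np.minimum(r,1.4))/r
    P=np.stack([x*t*d,y*t*d,d],-1); H=np.array(c['hand_eye'])
    return R(q).apply((P@H[:3,:3].T+H[:3,3]).reshape(-1,3)).reshape(420,560,3)+pos
def todock(P,c=DK,yaw=DY):
    X=np.array(P,float).copy(); X[...,:2]-=c
    return Rn.from_euler('z',-yaw).apply(X.reshape(-1,3)).reshape(X.shape)
E
python3 - <<'E'
from h import *
g=np.load('pics/g_pose.npy')
for n in ("wrist","scene","top"):
    d=np.load(f'pics/g_{n}.npy'); im=cv2.imread(f'pics/g_{n}.png').astype(int)
    P=wcloud(d,g[:3],g[3:]) if n=='wrist' else cloud(n,d)
    D=todock(P); org=(im[...,2]-im[...,0]>60)&(d>0)&(abs(D[...,0])<.09)&(abs(D[...,1])<.05)&(D[...,2]>.15)
    X=D[org]*1e3
    if len(X):
        T=X[X[:,2]>np.percentile(X[:,2],95)-4]; print(n,len(X),'grip top',np.percentile(T,[1,50,99],axis=0).round(1).tolist())
    m=(d>0)&~org&(D[...,0]>-.05)&(D[...,0]<.055)&(abs(D[...,1])<.028)&(abs(D[...,2]-.1965)<.012)
    X=D[m]; A=np.c_[X[:,:2],np.ones(len(X))]; co=np.linalg.lstsq(A,X[:,2],rcond=None)[0]; print(n,'lid',m.sum(),np.median(X[:,2]).round(4),'slopes deg',np.degrees(co[:2]).round(2))
    m=(d>0)&(abs(D[...,0])<.08)&(abs(D[...,1])<.05)&(abs(D[...,2]-.1965)<.006); X=D[m]*1e3
    print('  ext',np.percentile(X,[1,99],axis=0).round(1).tolist())
E
```

```text
wrist 1064 grip top [[24.6, -3.8, 213.9], [40.6, 1.7, 216.4], [54.7, 7.7, 218.1]]
wrist lid 9425 0.1949 slopes deg [-0.15 -0.01]
  ext [[-57.9, -29.4, 192.9], [64.7, 32.8, 196.6]]
scene 63 grip top [[26.1, -6.2, 216.3], [38.7, -0.9, 218.1], [53.6, 4.2, 221.7]]
scene lid 867 0.1967 slopes deg [1.18 0.43]
  ext [[-71.0, -38.7, 190.8], [64.1, 32.0, 201.3]]
top 94 grip top [[30.7, -22.4, 215.8], [42.1, 0.3, 217.2], [56.4, 6.0, 339.8]]
top lid 638 0.1958 slopes deg [ 0.08 -0.06]
  ext [[-70.4, -39.8, 191.6], [65.1, 31.0, 201.5]]
```

Grip centre is at x about 40 mm and y about 0 in the dock frame. Lid top is at about 196 mm and level, so the tank is home. I pinch the grip now.

```bash
cat >> h.py <<'E'
DK2=DK+np.array([-.0004,-.0001]); REL=np.radians(-5)
E
python3 - <<'E'
from h import *
p,r=lidtcp(0,REL,c=DK2); up=p+[0,0,.045]
ctrl.movep(list(up),Q(r)); ctrl.pause(.1); s=get_state(); print(s['time'],s['tcp_pos']-up,s['qpos'].round(3))
ctrl.movel(list(p),max_speed=.06); ctrl.pause(.15); s=get_state(); print(s['time'],s['tcp_pos']-p,s['contact_force'].round(2)); 
ctrl.close_gripper(25); ctrl.pause(.1); s=get_state(); print(s['time'],s['width'],s['contact_force'].round(2),s['wrist_torque'].round(2),s['tcp_pos']-p)
pc,d=vision.grab_frame("wrist"); a=pc[150:400,150:410]
pc,d=vision.grab_frame("scene"); b=pc[40:240,110:330]
cv2.imwrite("pics/h.png",cv2.convertScaleAbs(cv2.hconcat([cv2.resize(a,(400,380)),cv2.resize(b,(400,380))]),alpha=1.5))
E
```

```text
11.975 [ 0.00020796 -0.0001726   0.00054583] [-0.042  0.244  0.216  1.89   0.03   0.974  0.455]
13.025 [ 2.83590887e-04 -3.97981722e-05  3.99750689e-04] [ 0.2  -0.5   0.82]
13.7833 0.011113768955196413 [-0.09 -0.17  0.06] [ 0.04  0.24 -0.01] [-1.79514575e-04 -2.83084526e-05 -4.23173100e-05]
```

View pics/h.png

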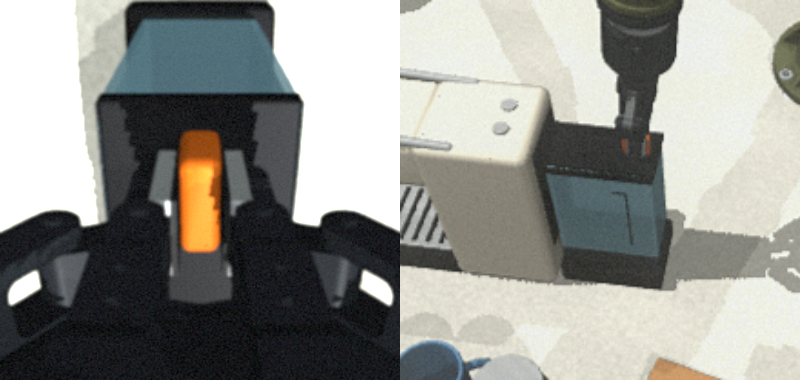

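Both pads sit on the orange plate (wrist view, left) with width 11 mm and no side load. I swing the lid in small steps while watching the force.

```bash
cat > swing.py <<'E'
from h import *
import sys
a0,a1,st=map(float,sys.argv[1:4])
for a in np.arange(a0,a1+.01,st):
    p,r=lidtcp(np.radians(a),REL,c=DK2)
    try: ctrl.movel(list(p),Q(r),max_speed=.05)
    except TypeError as e: print(e);break
    s=get_state(); f=s['contact_force']; fd=Rn.from_euler('z',-DY).apply(f)
    print(round(s['time'],2),a,'fdock',fd.round(2),'w',round(s['width'],4),((s['tcp_pos']-p)*1e3).round(1),round(s['qpos'][5],3),s['wrist_torque'].round(2))
    if np.linalg.norm(f)>7: print('stop');break
E
python3 swing.py 3 15 3; python3 - <<'E'
from h import *
pc,d=vision.grab_frame("wrist"); a=pc[150:400,150:410]
pc,d=vision.grab_frame("scene"); b=pc[40:240,110:330]
cv2.imwrite("pics/i.png",cv2.convertScaleAbs(cv2.hconcat([cv2.resize(a,(400,380)),cv2.resize(b,(400,380))]),alpha=1.5))
E
```

```text
14.14 3.0 fdock [ 0.32 -0.54 -3.04] w 0.0117 [-0.  -0.5 -0.3] 0.897 [ 0.25 -0.02  0.02]
14.4 6.0 fdock [-0.01 -0.45 -1.27] w 0.0112 [-0.2 -0.3 -0.5] 0.946 [ 0.22 -0.07 -0.02]
14.66 9.0 fdock [-0.07 -0.05 -2.38] w 0.0114 [-0.2 -0.2 -0.5] 0.998 [ 0.08 -0.1  -0.03]
14.92 12.0 fdock [ 0.26 -0.39 -1.64] w 0.0115 [-0.2 -0.1 -0.5] 1.051 [-0.02 -0.14 -0.08]
15.18 15.0 fdock [-0.29 -0.61 -2.65] w 0.0114 [-0.2 -0.1 -0.6] 1.106 [-0.11 -0.12 -0.01]
```

View pics/i.png

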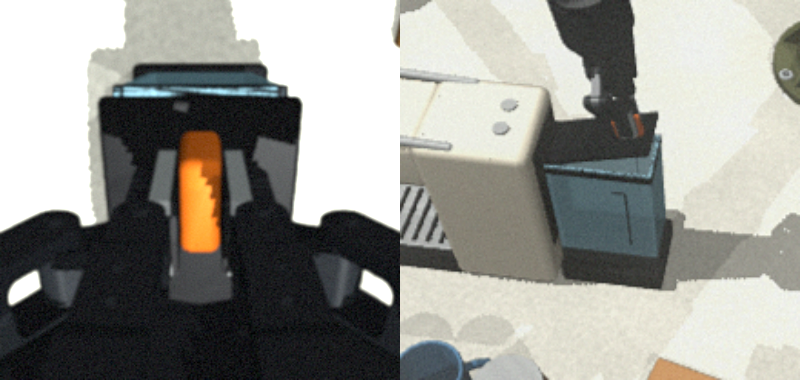

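The lid is opening about its hinge, the grip has not slipped in the pads, and the tank still looks seated. I continue.

```bash
python3 swing.py 18 60 3; python3 - <<'E'
from h import *
ctrl.pause(.3)
F=[]
for i in range(4): ctrl.pause(.05); F.append(Rn.from_euler('z',-DY).apply(get_state()['contact_force']))
s=get_state(); p,r=lidtcp(np.radians(60),REL,c=DK2); print(s['time'],np.mean(F,0).round(2),((s['tcp_pos']-p)*1e3).round(1),(np.degrees((R(s['eef_rot'])*r.inv()).as_rotvec())).round(2),s['qpos'].round(3),s['width'])
np.save('pics/j_pose.npy',np.r_[s['tcp_pos'],s['eef_rot']])
for n in ("wrist","scene","top"):
    pc,d=vision.grab_frame(n); cv2.imwrite(f"pics/j_{n}.png",pc); np.save(f"pics/j_{n}.npy",d)
a=cv2.imread("pics/j_wrist.png"); b=cv2.imread("pics/j_scene.png")[40:240,110:330]
cv2.imwrite("pics/j.png",cv2.convertScaleAbs(cv2.hconcat([cv2.resize(a,(400,380)),cv2.resize(b,(400,380))]),alpha=1.5))
E
```

```text
15.53 18.0 fdock [-0.24 -0.82 -2.27] w 0.0109 [-0.1 -0.1 -0.4] 1.162 [-0.18 -0.07 -0.05]
15.79 21.0 fdock [-0.48 -0.12 -0.69] w 0.0113 [-0.  -0.1 -0.5] 1.217 [-0.35 -0.17 -0.02]
16.05 24.0 fdock [ 1.18  0.09 -2.3 ] w 0.0113 [-0.1 -0.  -0.5] 1.273 [-0.37 -0.1   0.01]
16.31 27.0 fdock [-1.23  0.09 -1.62] w 0.0112 [-0.1 -0.  -0.5] 1.328 [-0.52 -0.1   0.02]
16.57 30.0 fdock [ 1.42 -0.51 -2.03] w 0.0111 [-0.   0.  -0.4] 1.384 [-0.38 -0.1   0.01]
16.82 33.0 fdock [ 0.76  0.27 -0.09] w 0.0113 [ 0.   0.1 -0.4] 1.439 [-0.45 -0.08 -0.05]
17.08 36.0 fdock [0.61 0.02 0.29] w 0.0114 [ 0.2  0.1 -0.3] 1.493 [-0.38 -0.22 -0.02]
17.34 39.0 fdock [ 0.67 -0.63  1.85] w 0.0113 [ 0.2  0.1 -0.2] 1.546 [-0.36 -0.25 -0.07]
17.6 42.0 fdock [0.95 0.14 0.98] w 0.011 [ 0.2  0.1 -0.1] 1.599 [-0.43 -0.24 -0.01]
17.86 45.0 fdock [ 1.7  -0.72  0.51] w 0.011 [ 0.2  0.1 -0.1] 1.651 [-0.44 -0.26 -0.05]
18.12 48.0 fdock [ 0.57 -0.31  1.3 ] w 0.0114 [ 0.1  0.1 -0.2] 1.701 [-0.51 -0.24  0.01]
18.38 51.0 fdock [ 0.18 -0.06 -0.5 ] w 0.0112 [ 0.1  0.1 -0.2] 1.751 [-0.64 -0.24 -0.05]
18.63 54.0 fdock [ 0.58  0.56 -0.47] w 0.0118 [ 0.1  0.1 -0.2] 1.799 [-0.71 -0.31  0.02]
18.89 57.0 fdock [ 0.34  0.43 -1.  ] w 0.0113 [ 0.1  0.1 -0.2] 1.846 [-0.85 -0.28 -0.01]
19.15 60.0 fdock [-0.33 -0.94 -0.23] w 0.0114 [ 0.1  0.  -0.3] 1.891 [-0.92 -0.32 -0.01]
19.65 [ 0.71 -0.46 -2.4 ] [-0.   0.1 -0.1] [-0.02  0.    0.01] [ 0.61   0.74   0.045  1.332 -0.548  1.892  1.017] 0.011137135389232581
```

View pics/j.png

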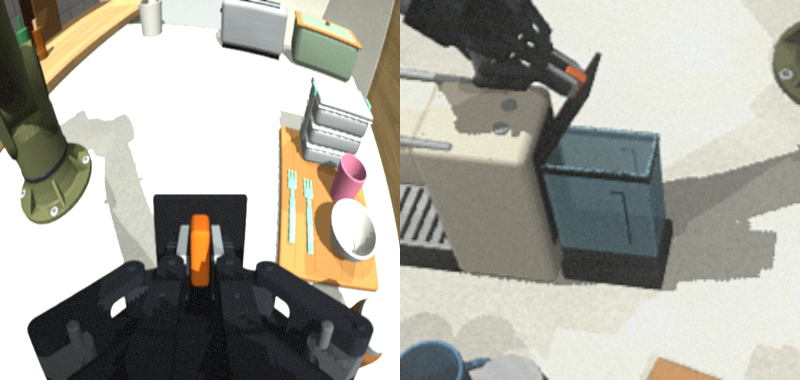

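The lid stands open, still pinched by the grip, and the tank is upright on the shelf. I check the lid angle from depth and whether the tank moved or lifted.

```bash
python3 - <<'E'
from h import *
g=np.load('pics/j_pose.npy')
for n in ("scene","top","wrist"):
    d=np.load(f'pics/j_{n}.npy'); im=cv2.imread(f'pics/j_{n}.png').astype(int)
    D=todock(wcloud(d,g[:3],g[3:]) if n=='wrist' else cloud(n,d))
    m=(d>0)&(im.max(2)<75)&(D[...,0]>-.058)&(D[...,0]<.02)&(abs(D[...,1])<.030)&(D[...,2]>.205)&(D[...,2]<.32)
    # near expected lid plane
    e=-(D[...,0]+.06)*np.sin(np.pi/3)+(D[...,2]-.1905)*np.cos(np.pi/3); m&=abs(e)<.012
    X=D[m]
    if len(X)<30: print(n,len(X));continue
    for _ in range(4):
        c=X.mean(0); _,_,V=np.linalg.svd(X-c,full_matrices=False); nv=V[2]; k=abs((X-c)@nv)<.003; X=X[k]
    nv*=np.sign(nv[2]); print(n,len(X),'angle',np.degrees(np.arctan2(-nv[0],nv[2])).round(1),nv.round(3),'offset',((c-[-.06,0,.1905])@nv*1e3).round(1))
# tank motion: register lower tank patch in the scene between shut/open
a=cv2.imread('pics/g_scene.png',0).astype(np.float32);b=cv2.imread('pics/j_scene.png',0).astype(np.float32)
sl=np.s_[132:190,185:262]
t=a[140:188,196:258]; R_=cv2.matchTemplate(b[134:194,190:264],t,cv2.TM_CCOEFF_NORMED); print('match',cv2.minMaxLoc(R_))
print('phase',cv2.phaseCorrelate(a[140:190,192:262],b[140:190,192:262],cv2.createHanningWindow((70,50),cv2.CV_32F)))
A=cv2.imread('pics/g_scene.png')[90:200,180:270];B=cv2.imread('pics/j_scene.png')[90:200,180:270]
cv2.imwrite('pics/k.png',cv2.convertScaleAbs(cv2.hconcat([cv2.resize(x,(400,489),interpolation=cv2.INTER_CUBIC) for x in(A,B)]),alpha=1.6))
s=get_state();print(s['time'],s['width'])
E
```

```text
scene 220 angle 56.8 [-0.837  0.001  0.547] offset 10.5
top 422 angle 56.9 [-0.838 -0.002  0.546] offset 9.8
wrist 6453 angle 57.5 [-0.843  0.002  0.537] offset 9.0
match (-0.0972568467259407, 0.8636314272880554, (0, 12), (6, 6))
phase ((-0.8905620461798591, 0.0154293440499913), 0.8475012630886501)
19.8 0.011248089842444747
```

View pics/k.png

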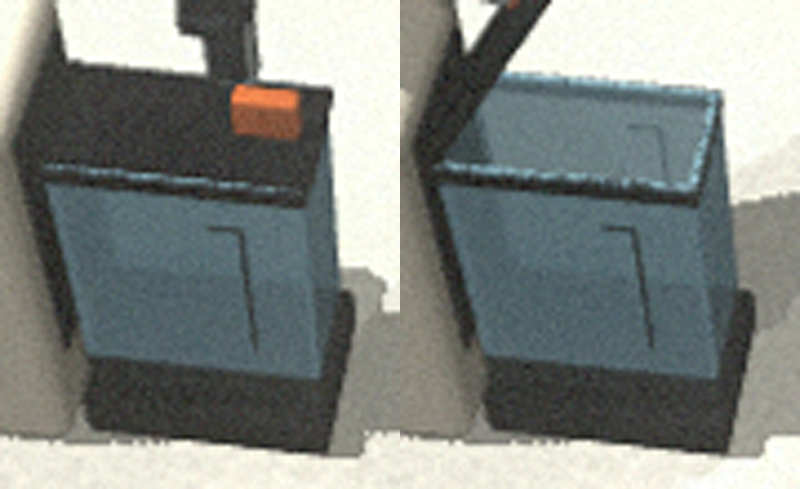

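```bash
cat > lidfit.py <<'E'
from h import *
def lidfit(tag):
  g=np.load(f'pics/{tag}_pose.npy')
  for n in ("scene","top","wrist"):
    d=np.load(f'pics/{tag}_{n}.npy'); im=cv2.imread(f'pics/{tag}_{n}.png').astype(int)
    D=todock(wcloud(d,g[:3],g[3:]) if n=='wrist' else cloud(n,d))
    m=(d>0)&(im.max(2)<95)&(D[...,0]>-.066)&(D[...,0]<.03)&(abs(D[...,1])<.034)&(D[...,2]>.205)&(D[...,2]<.32)
    m&=abs(D[...,1])>(.0 if n=='wrist' else 0.0)
    X=D[m]; rng=np.random.default_rng(0); best=None
    for _ in range(2000):
        a,b,c=X[rng.choice(len(X),3,False)]; nv=np.cross(b-a,c-a); l=np.linalg.norm(nv)
        if l<2e-4: continue
        nv/=l
        if abs(nv[1])>.15: continue
        k=abs((X-a)@nv)<.002
        if best is None or k.sum()>best.sum(): best=k
    Y=X[best]
    for _ in range(3):
        c=Y.mean(0); nv=np.linalg.svd(Y-c,full_matrices=False)[2][2]; Y=X[abs((X-c)@nv)<.003]
    nv=nv*np.sign(nv[2]); th=np.arctan2(-nv[0],nv[2]); ax=np.array([np.cos(th),0,np.sin(th)])
    al=(Y-[-.06,0,.1905])@ax*1e3
    print(n,len(X),len(Y),'angle',np.degrees(th).round(1),'off',((c-[-.06,0,.1905])@nv*1e3).round(1),'c',c.round(3),'along',np.percentile(al,[1,50,99]).round(1),'y',np.percentile(Y[:,1]*1e3,[1,99]).round(1),nv.round(3))
if __name__=='__main__':
    import sys; lidfit(sys.argv[1])
E
python3 lidfit.py j; python3 - <<'E'
from h import *
# tank shift: rim band, mid, base, shelf, machine ref
a=cv2.imread('pics/g_scene.png',0).astype(np.float32);b=cv2.imread('pics/j_scene.png',0).astype(np.float32)
for nm,(u0,v0,u1,v1) in dict(mid=(222,135,240,172),baseedge=(225,160,258,185),rightlow=(240,135,256,180),frontrim=(200,122,248,142),mach=(140,110,180,180),tray=(280,230,360,300)).items():
    A,B=a[v0:v1,u0:u1],b[v0:v1,u0:u1]
    print(nm,np.round(cv2.phaseCorrelate(A,B,cv2.createHanningWindow((u1-u0,v1-v0),cv2.CV_32F)),2) if 0 else cv2.phaseCorrelate(A,B,cv2.createHanningWindow((u1-u0,v1-v0),cv2.CV_32F)))
    W=np.eye(2,3,dtype=np.float32)
    try: cc,W=cv2.findTransformECC(cv2.GaussianBlur(A,(0,0),1),cv2.GaussianBlur(B,(0,0),1),W,cv2.MOTION_TRANSLATION); print('   ecc',W[:,2],cc)
    except cv2.error as e: print('ecc fail')
c=vision.camera_info('scene');K=c['mtx']
def pr(p):
    x=c['R']@d2w(np.array(p))+c['t']; return (K@x)[:2]/x[2]
o=pr([0,-.033,.1]); print('px per 2mm x',pr([.002,-.033,.1])-o,'y',pr([0,-.031,.1])-o,'z',pr([0,-.033,.102])-o)
E
```

```text
scene 871 330 angle 57.1 off 10.1 c [-0.026 -0.012  0.261] along [ 12.9  79.3 125.5] y [-33.1  26.2] [-0.839 -0.028  0.544]
top 1238 480 angle 57.0 off 9.6 c [-0.019 -0.007  0.271] along [ 13.3 100.6 125.4] y [-32.   30.2] [-0.839 -0.006  0.545]
wrist 12185 6840 angle 57.5 off 9.0 c [-0.013  0.001  0.281] along [ 44.4 109.6 122.6] y [-30.   31.6] [-0.843  0.003  0.537]
mid ((-1.2537247136895822, -0.026637873348768437), 0.8245971441268921)
   ecc [-1.0045569 -0.0757485] 0.9567342537919048
baseedge ((-0.5370145545348528, 0.621540192452601), 0.8247009960810343)
   ecc [-0.7025716   0.05405372] 0.9940978200405548
rightlow ((-1.0656446676036957, 0.3715078049482159), 0.8909082929293315)
   ecc [-0.12448795  0.15220575] 0.9993551003852326
frontrim ((-0.3910637563190136, -0.6959458030424486), 0.7892436712980271)
   ecc [ 0.83287406 -1.5830331 ] 0.9375737160856867
mach ((0.04160053819135712, 0.056788985221999155), 0.8408290757073297)
   ecc [-0.55777407  0.20298862] 0.9921967450235053
tray ((0.051403780664799115, 0.03144589985351587), 0.9735020044777128)
   ecc [0.00432813 0.01317477] 0.9998209184133448
px per 2mm x [0.88019366 0.09596082] y [ 0.18544909 -0.68845092] z [-0.09783432 -0.57620049]
```

```bash
python3 - <<'E'
import cv2
A=cv2.imread('pics/g_scene.png')[115:190,185:262];B=cv2.imread('pics/j_scene.png')[115:190,185:262]
o=[]
for x in(A,B):
    y=cv2.convertScaleAbs(cv2.resize(x,(395,385),interpolation=cv2.INTER_CUBIC),alpha=1.8)
    for k in range(0,385,40): cv2.line(y,(0,k),(395,k),(0,255,255),1)
    for k in range(0,395,40): cv2.line(y,(k,0),(k,385),(0,255,255),1)
    o.append(y)
cv2.imwrite('pics/l.png',cv2.hconcat(o))
E
```

```text
(no output)
```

View pics/l.png

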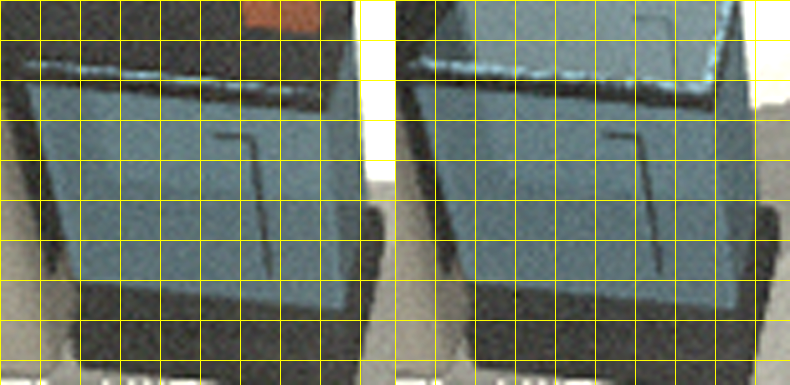

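The lid reads about 57°. The tank's rim has been drawn 3–4 mm towards the machine, and about 1.5 mm lower down, so it is tilted roughly 1° on the pegs. I ease the tool back along +x and re-measure.

```bash
cat > step.py <<'E'
from h import *
from lidfit import lidfit
def avg(n=6):
    F=[];M=[]
    for i in range(n): ctrl.pause(.03); s=get_state(); F.append(s['contact_force']);M.append(s['wrist_torque'])
    g=Rn.from_euler('z',-DY); return g.apply(np.mean(F,0)).round(2),g.apply(np.mean(M,0)).round(2)
def move(dx,dz,dth=0.,hinge=None):
    """translate in dock x,z (m); rotate by dth deg about hinge (dock x,z)"""
    s=get_state(); q=np.load('pics/cmd.npy'); p=todock(q[:3]); r=R(q[3:])
    if dth:
        h=np.array([hinge[0],p[1],hinge[1]]); rot=Rn.from_euler('y',-np.radians(dth)); p=h+rot.apply(p-h)
        zz=Rn.from_euler('z',DY); r=zz*rot*zz.inv()*r
    p=p+[dx,0,dz]; P=d2w(p); ctrl.movel(list(P),Q(r),max_speed=.03); np.save('pics/cmd.npy',np.r_[P,Q(r)])
def look(tag):
    s=get_state(); np.save(f'pics/{tag}_pose.npy',np.r_[s['tcp_pos'],s['eef_rot']])
    for n in ("wrist","scene","top"):
        pc,d=vision.grab_frame(n); cv2.imwrite(f"pics/{tag}_{n}.png",pc); np.save(f"pics/{tag}_{n}.npy",d)
    lidfit(tag); shift(tag)
def shift(tag):
    a=cv2.imread('pics/g_scene.png',0).astype(np.float32);b=cv2.imread(f'pics/{tag}_scene.png',0).astype(np.float32)
    a=cv2.GaussianBlur(a,(0,0),.8);b=cv2.GaussianBlur(b,(0,0),.8)
    for nm,(u0,v0,u1,v1) in dict(mark=(222,137,240,148),slot=(230,142,242,172),baseR=(243,165,254,178),rimR=(238,131,252,140),baseline=(205,165,245,178)).items():
        t=a[v0:v1,u0:u1]; r=cv2.matchTemplate(b[v0-4:v1+4,u0-4:u1+4],t,cv2.TM_CCOEFF_NORMED); _,c,_,(x,y)=cv2.minMaxLoc(r)
        sx=sy=0
        if 0<x<8: l,m,h=r[y,x-1:x+2]; sx=(l-h)/(2*(l-2*m+h))
        if 0<y<8: l,m,h=r[y-1:y+2,x]; sy=(l-h)/(2*(l-2*m+h))
        print('  ',nm,round(x-4+sx,2),round(y-4+sy,2),round(c,3))
E
python3 - <<'E'
from step import *
p,r=lidtcp(np.radians(60),REL,c=DK2); np.save('pics/cmd.npy',np.r_[p,Q(r)])
shift('j'); print(avg())
move(.002,0); print(avg()); move(.002,0); print(avg(),get_state()['time'])
look('m')
E
```

```text
mark -1.22 0.04 0.938
   slot -1.03 0.2 0.953
   baseR -0.59 -0.02 0.983
   rimR -0.49 1.02 0.548
   baseline -0.85 0.06 0.991
(array([ 0.71, -0.25, -2.98]), array([-0.  ,  1.14, -0.  ]))
(array([ 0.98, -0.32, -3.09]), array([0.03, 1.21, 0.01]))
(array([-0.44, -0.25, -1.63]), array([0.02, 1.24, 0.01])) 20.9
scene 880 346 angle 56.9 off 7.3 c [-0.023 -0.012  0.26 ] along [ 15.4  81.7 127.4] y [-33.3  26.3] [-0.838 -0.028  0.546]
top 1246 498 angle 56.7 off 7.0 c [-0.015 -0.007  0.272] along [ 16.8 103.2 127.5] y [-32.  30.] [-0.836 -0.009  0.549]
wrist 12585 6846 angle 57.3 off 6.3 c [-0.01   0.001  0.281] along [ 46.7 111.7 124.7] y [-30.   31.6] [-0.841  0.002  0.54 ]
   mark -0.2 0.41 0.925
   slot 0.01 0.73 0.972
   baseR -0.05 0.52 0.978
   rimR 0.76 1.36 0.671
   baseline -0.41 0.29 0.989
```

The tank is back to its earlier position and upright, and the hinge offset is now about 6–7 mm against 6 mm nominal. The lid stands at about 57°. I firm up the grip slightly and turn 3° more about the measured hinge.

```bash
python3 - <<'E'
from step import *
ctrl.close_gripper(40); print(avg(),get_state()['width'])
for i in range(2): move(0,0,1.6,(-.0598,.1905)); print(avg(),get_state()['qpos'][5])
print(get_state()['time']); look('n')
E
```

```text
(array([-0.59, -0.33, -1.2 ]), array([0.01, 1.27, 0.  ])) 0.011104143490307602
(array([-1.19, -0.59, -0.58]), array([-0.06,  1.3 , -0.07])) 1.9068016370763825
(array([-0.86, -0.13, -1.23]), array([-0.05,  1.3 , -0.09])) 1.9251103794866093
22.3667
scene 783 283 angle 59.8 off 7.4 c [-0.024 -0.014  0.266] along [ 15.1  89.4 127.8] y [-33.2  25.9] [-0.864 -0.024  0.504]
top 1118 435 angle 59.8 off 7.0 c [-0.019 -0.006  0.274] along [ 16.2 103.4 127. ] y [-32.1  30.3] [-0.864 -0.004  0.503]
wrist 11289 6807 angle 60.3 off 6.5 c [-0.014  0.001  0.283] along [ 46.8 111.7 124.6] y [-30.   31.5] [-0.869  0.002  0.495]
   mark -0.29 0.47 0.914
   slot -0.0 0.79 0.966
   baseR -0.21 0.79 0.982
   rimR 1.11 2.05 0.48
   baseline -0.81 0.32 0.985
```

```bash
python3 - <<'E'
from h import *
for tag in 'gjmn':
    d=np.load(f'pics/{tag}_scene.npy'); D=todock(cloud('scene',d))
    # front wall (-y face)
    m=(d>0)&(abs(D[...,0])<.058)&(D[...,2]>.05)&(D[...,2]<.175)&(abs(D[...,1]+.033)<.008)
    X=D[m]; 
    for _ in range(3):
        co=np.linalg.lstsq(np.c_[X[:,0],X[:,2]-.11,np.ones(len(X))],X[:,1],rcond=None)[0]
        e=X[:,1]-np.c_[X[:,0],X[:,2]-.11,np.ones(len(X))]@co; X=X[abs(e)<.003]
    # +x end wall
    m=(d>0)&(abs(D[...,1])<.025)&(D[...,2]>.06)&(D[...,2]<.17)&(abs(D[...,0]-.062)<.008); Y=D[m]
    c2=np.linalg.lstsq(np.c_[Y[:,1],Y[:,2]-.11,np.ones(len(Y))],Y[:,0],rcond=None)[0]
    # rim top outline z: high points in rim zone near +x end
    m=(d>0)&(D[...,0]>.053)&(D[...,0]<.070)&(abs(D[...,1])<.04)&(D[...,2]>.17)&(D[...,2]<.205)
    print(tag,'front y',(co[2]*1e3).round(2),'yaw',np.degrees(co[0]).round(2),'lean',np.degrees(co[1]).round(2),len(X),'| end x',(c2[2]*1e3).round(2),'lean',np.degrees(c2[1]).round(2),len(Y),'| rimz',np.percentile(D[m][:,2],[50,90,97]).round(4))
A=[cv2.imread(f'pics/{t}_scene.png')[85:200,180:265] for t in 'gn']
cv2.imwrite('pics/o.png',cv2.convertScaleAbs(cv2.hconcat([cv2.resize(x,(400,541),interpolation=cv2.INTER_CUBIC) for x in A]),alpha=1.7))
E
```

```text
g front y -31.76 yaw 0.15 lean -0.05 1850 | end x 60.86 lean -0.03 165 | rimz [0.1956 0.1977 0.1988]
j front y -32.95 yaw -0.02 lean 0.14 1854 | end x 58.91 lean -0.83 184 | rimz [0.1903 0.1932 0.1935]
m front y -32.84 yaw 0.03 lean -0.04 1851 | end x 60.87 lean 0.18 168 | rimz [0.1876 0.1911 0.1916]
n front y -33.09 yaw -0.01 lean 0.11 1834 | end x 60.86 lean 0.21 166 | rimz [0.1881 0.1913 0.192 ]
```

View pics/o.png

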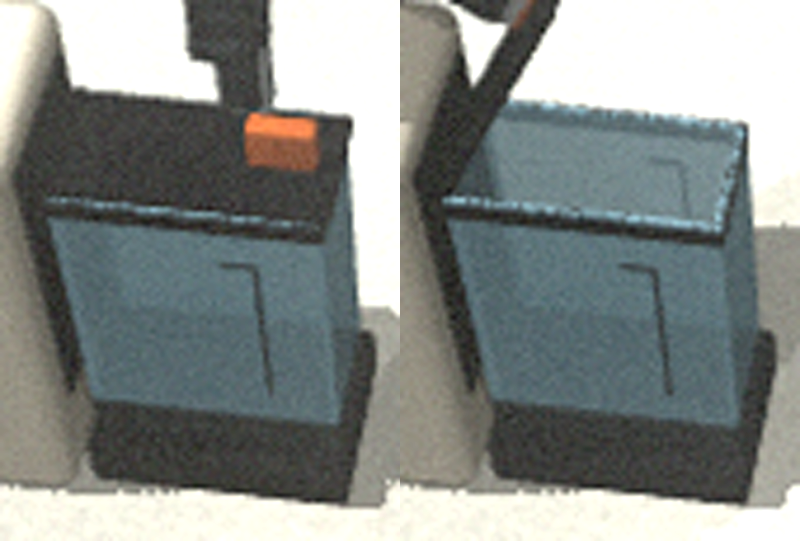

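Before the correction the tank leaned 0.8°; now it reads 0.2° the other way, with a slight pull of about −0.9 N in x. I make a small trim to leave it unloaded.

```bash
python3 - <<'E'
from step import *
print(avg(10)); move(-.0006,-.0002); ctrl.pause(.2); print(avg(12)); look('q')
s=get_state(); print(s['time'],s['width'],s['qpos'].round(3))
for n in ['q','n']:
    d=np.load(f'pics/{n}_scene.npy'); D=todock(cloud('scene',d))
    m=(d>0)&(abs(D[...,1])<.025)&(D[...,2]>.06)&(D[...,2]<.17)&(abs(D[...,0]-.062)<.008); Y=D[m]
    c2=np.linalg.lstsq(np.c_[Y[:,1],Y[:,2]-.11,np.ones(len(Y))],Y[:,0],rcond=None)[0]
    r=[]
    for lo,hi in ((-.03,0),(0,.03),(.03,.05)):
        m=(d>0)&(D[...,0]>lo)&(D[...,0]<hi)&(abs(D[...,1]+.032)<.006)&(D[...,2]>.17)&(D[...,2]<.205); r.append(np.percentile(D[m][:,2],97).round(4))
    m=(d>0)&(D[...,0]>.053)&(D[...,0]<.070)&(abs(D[...,1])<.04)&(D[...,2]>.17)&(D[...,2]<.205)
    print(n,(c2[2]*1e3).round(2),np.degrees(c2[1]).round(2),'rim front z',r,np.percentile(D[m][:,2],[50,90,97]).round(4))
E
```

```text
(array([-0.95, -0.19, -0.95]), array([-0.07,  1.3 , -0.07]))
(array([-0.11, -0.65, -0.26]), array([-0.09,  1.03, -0.07]))
scene 785 286 angle 60.1 off 7.5 c [-0.026 -0.015  0.264] along [ 14.8  87.7 126.7] y [-33.4  24. ] [-0.866 -0.036  0.499]
top 1128 433 angle 59.9 off 7.3 c [-0.02  -0.006  0.274] along [ 15.8 103.4 127. ] y [-32.1  29.6] [-0.865 -0.008  0.502]
wrist 11257 6807 angle 60.5 off 6.6 c [-0.015  0.001  0.283] along [ 46.3 111.3 124.3] y [-30.   31.4] [-0.87   0.002  0.493]
   mark -0.4 0.44 0.914
   slot -0.12 0.9 0.961
   baseR -0.13 0.66 0.982
   rimR 0.98 1.79 0.562
   baseline -1.09 0.3 0.986
23.85 0.010783674491050084 [ 0.642  0.768  0.004  1.311 -0.557  1.926  0.999]
q 60.66 -0.02 rim front z [np.float64(0.1915), np.float64(0.1914), np.float64(0.1916)] [0.1881 0.1911 0.1926]
n 60.86 0.21 rim front z [np.float64(0.1915), np.float64(0.1913), np.float64(0.1918)] [0.1881 0.1913 0.192 ]
```

Forces are near zero, the lean is −0.02° and the rim is level along its length. The lid stands at 60° in all three cameras. I check that everything else is undisturbed and hand in.

```bash
python3 - <<'E'
from h import *
s=get_state(); print(s['time'],s['width'],s['contact_force'].round(2),np.abs(s['qd']).max().round(4))
ticket.close_job()
E
```

```text
23.85 0.010783674491050084 [ 0.86 -0.57  0.71] 0.0024
the job is handed in; nothing more can be done
```

View pics/q_scene.png

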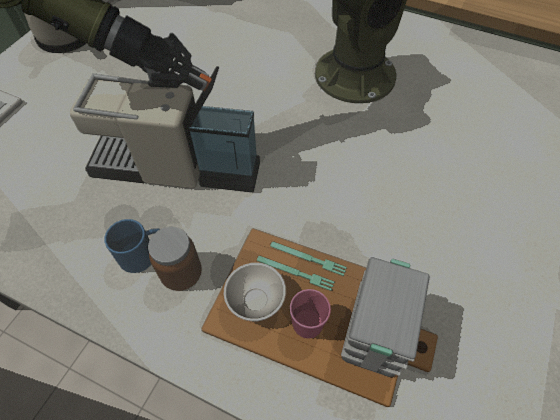

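The tank is home on its pegs, and I handed the job in at 23.9 s with the arm still holding the lid about 60° open by the orange grip. I set the tank down with its lid shut and let go of it before taking hold of the grip.

**Seating:** The tank went onto the pegs with almost no force. It stopped 0.1 mm from the predicted seated height, with the lid level at about 196 mm.

**What went wrong on the way:** On the first swing the lid stopped at about 57°. The tank had been pulled into a lean of about 0.8° towards the machine, with its far end raised about 1.5 mm. I eased it back, turned the lid 3° more about the measured hinge and trimmed out the leftover pull.

**Last checks:**
- **Lid angle:** 60.1°, 59.9° and 60.5° from the three cameras.
- **Tank:** the lean is −0.02° and the rim is level, reading 191.5 mm against 190 mm nominal, which is within calibration. It stands about 1 mm to one side of where I first set it down, within the play of the pegs.
- **Forces:** the force on the tool is about 1 N or less. The wrist moment still reads about 1 N·m, and I did not find out why.
- **Other things:** in the last scene picture they look untouched. I measured only the tray area, with the lid first open, and it had not moved.

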